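# Level tea-shelf stand from two tapered offcuts

## Task

Build a level stand for the sugar out of the two tapered wood offcuts: put the narrow one flat on the shelf, its tall end close up against the long side of the low step that the broad slab's thick end points at, in line with the slab, and let go. Then slide the slab off the step, without lifting it, until it is clear of the step and lies centred and level on the narrow offcut. Let go of it, test that it does not rock by pressing down gently on its thick end and then on its thin end, and leave everything else where it is.

Things in the scene. Friction and masses are not known exactly. Their poses are not given: they have to be found in the camera images.
- step: Low grey melamine step with a brown strip round it, fixed to the shelf, 340 (x) x 160 (y) x 36 mm high. Origin at the centre of its underside, z up, x along its length. Its long side at y = -80 mm is the one where the narrow offcut belongs. Its position and yaw vary.
- base: Narrow tapered offcut, mid-brown wood, loose, about 0.18 kg, lying on the shelf right of the step at any of many yaws. 60 mm wide (flat parallel sides at x = -30 and +30 mm, good to grip), 110 mm long (y -55 to +55), corners clipped. Flat underside; top slopes 8 degrees: 18 mm high at the -y end, 33.5 mm at the +y end. Origin: centre of the underside, z up.
- base_high (a point): Middle of the upper edge of the narrow offcut's tall end (33.5 mm high, at y = +55 mm in its frame); 2.5 mm lower than the step's top when it lies on the shelf.
- base_low (a point): Middle of the upper edge of the narrow offcut's low end (18 mm high, at y = -55 mm).
- slab: Broad tapered slab, pale wood, loose, about 0.17 kg, on the step; irregular outline 103 mm wide (x), 90 mm long (y -45 to +45). Flat underside; top slopes 8 degrees: 28 mm thick at the -y end, which points at the step's -y side within 0.2 rad, 15.4 mm at the +y end, a straight upright face 92 mm wide, good to push. Origin: centre of the underside. On the narrow offcut it tips 8 degrees.
- slab_top: The slab's top face: origin on the top face over the slab's origin (21.7 mm above the underside), z at right angles to the top face: upright when the top is level.
- slab_thick (a point): Point on the slab's top face 27 mm from its middle towards the thick end: a place to press.
- slab_thin (a point): Point on the slab's top face 27 mm from its middle towards the thin end: a place to press.
- flat_offcut: Bystander: a short flat offcut of the same mid-brown wood, 56 x 72 mm, 26 mm thick all over (no slope, so no use here). Origin under its centre.
- coaster: Bystander: round dark wooden coaster, 72 mm across, 9 mm thick, lying on the step towards its +x end. Origin under its centre.
- mug_a: Bystander: white ceramic mug, 76 mm across, 90 mm high, beyond the work area. Origin under its centre.
- mug_b: Bystander: a second mug like it, left of the step. Origin under its centre.
- teaspoon: Bystander: steel teaspoon, 137 mm long, lying between the offcuts and the flask. Origin near its middle.
- sugar_tin: Bystander: green plastic sugar tin, 87 mm across, 109 mm high, at the far right. Origin under its centre.
- flask: Bystander: red vacuum flask, 128 mm across, 288 mm high, at the right. Origin under its centre.
Mind the look-alikes: they are no part of the job. What is shaped like the base but pink or turquoise is not meant.

How it is judged:
On the way, in this order (a step that is already met when the one before it is completed fails the run):
1. the narrow offcut lies flat on the shelf and let go, its tall end within 18 mm of the step's -y side and pointing at it (y of base_high in the frame of step between -0.098 and -0.077 m and y of base_low in the frame of step below -0.175 m and angle between base's own z axis and vertical below 0.03 rad and height (world z) of base below 0.004 m and contact force between the fingers and base below 0.1 N), for 0.2 s.
2. the slab lies level (within 3.4 degrees) on the narrow offcut, centred within 22 mm across and 25 mm along, clear of the step, let go and still (angle between slab_top's own z axis and vertical below 0.06 rad and x of slab in the frame of base between -0.022 and 0.022 m and y of slab in the frame of base between -0.025 and 0.025 m and contact force between slab and step below 0.05 N and contact force between slab and base above 0.4 N and angle between base's own z axis and vertical below 0.03 rad and contact force between the fingers and slab below 0.1 N and linear speed of slab below 0.02 m/s), for 0.3 s.
3. pressed down with at least 2 N on the thick half of its top, it stays level there (contact force between the fingers and slab above 2 N and y of the grasp point in the frame of slab between -0.045 and -0.008 m and x of the grasp point in the frame of slab between -0.045 and 0.045 m and angle between slab_top's own z axis and vertical below 0.06 rad and x of slab in the frame of base between -0.022 and 0.022 m and y of slab in the frame of base between -0.025 and 0.025 m and contact force between slab and step below 0.05 N and contact force between slab and base above 0.4 N and angle between base's own z axis and vertical below 0.03 rad), for 0.1 s.
4. pressed down with at least 2 N on the thin half of its top, it stays level there (contact force between the fingers and slab above 2 N and y of the grasp point in the frame of slab between 0.008 and 0.045 m and x of the grasp point in the frame of slab between -0.045 and 0.045 m and angle between slab_top's own z axis and vertical below 0.06 rad and x of slab in the frame of base between -0.022 and 0.022 m and y of slab in the frame of base between -0.025 and 0.025 m and contact force between slab and step below 0.05 N and contact force between slab and base above 0.4 N and angle between base's own z axis and vertical below 0.03 rad), for 0.1 s.
At the end, for the whole second after the job is handed in: The slab rests on the narrow offcut alone, not touching the step, its top level within 3.4 degrees, its origin within 22 mm (across) and 25 mm (along) of the narrow offcut's; the narrow offcut lies flat on the shelf; both are at rest and let go (all of step 2 and height (world z) of base below 0.004 m and linear speed of base below 0.02 m/s).
It fails at once if the slab is lifted (its underside's centre more than 30 mm above the step's top) (height (world z) of slab above 0.066 m).
It fails at once if the slab is shoved or pressed with more than 40 N (contact force between the fingers and slab above 40 N).
It fails at once if a bystander (flat offcut, coaster, mug, teaspoon, sugar tin or flask) is moved by more than 30 mm (distance of any of flat_offcut, coaster, mug_a, mug_b, teaspoon, sugar_tin, flask from where it was at the start of the episode above 0.03 m).
It also fails if it takes over 59 s, if anything falls off the work surface, if the arm or the gripper's body presses on something with over 40 N, if the wrist force passes 120 N, or if a joint passes its speed limit or range.

## Robot

A 6-joint arm with a two-finger parallel gripper is mounted at the origin on the work surface. World frame = base frame: x ahead of the robot, y to its left, z up, the work surface at z = 0. Lengths are in m, angles in rad, forces in N, time in s.
With the tool pointing down it reaches from about 0.35 to 0.725 m from the base axis. Payload 6 kg.
Tool frame: the origin (TCP) lies midway between the tips of the shut fingers; the grasp point (between the pads) lies 19 mm behind it; x points along the fingers, y is the direction in which the jaws open and shut, and the axes are right-handed (so a half turn about x gives the same grasp; the last joint's range is limited). The gripper opens to 85 mm and grips with 20 to 120 N. Pads are 22 mm wide; open, the fingers measure 114 mm over their backs; the gripper's body (76 mm by 85 mm) begins 54 mm behind the grasp point. The pads swing forward as they close: fully open they stand 13 mm farther back than shut.
Start: joints at [-0.827, 0.04, 0.085, 0, -1.615, -0.334], TCP at [0.239, -0.55, 0.231] pointing down, gripper open.
Joint ranges: [-2.56, 2.56], [-1.29, 2.01], [-1.08, 1.49], [-3.29, 1.98], [-2.81, -0.18], [-2.99, 2.99]. Speed limits (rad/s): [2.57, 2.57, 3.01, 3.14, 3.14, 3.14].

## Interface

Orientations are given as a unit quaternion [w, x, y, z].
In Python, from plant import * gives the robot as it stands. The module is installed in compiled form; this text tells all that it offers. Calls block until the motion is done:
- reach(position, orientation): joint-space move of the TCP to a pose.
- move_linear(position, rot=None, vel=0.15, max_force=None): straight line of the TCP; rot=None keeps the orientation; vel is the mean speed in m/s. With max_force (N) it stops when the force on the tool has changed by that much, and returns True; else False.
- movej(angles): joint-space move.
- command_gripper(opening): opening from 0.0 (shut) to 1.0 (fully open); the grip force is fixed at half the most; returns when the fingers have stopped.
- sleep(seconds).
- inverse_kinematics(position, orientation): joint angles nearest the present ones, or None.
- read_camera(name): name is "side" or "top"; returns a dict with "img" (400x640x3 uint8, red, green, blue), "vertical_fov" (degrees; the focal length in pixels is half the picture's height over the tangent of half this angle, whatever the lens; pixels are square), "cx", "cy" (the principal point, pixels), "view" (4x4, takes a point from world to camera coordinates). Camera axes: x right, y down, z forward; pixel columns grow to the right and rows downward; lengths in m; the calibration is good to about 2 mm. A picture is of the moment at which its call begins. There is no depth.
A pose or a line that the arm cannot do raises IKError and nothing moves.
- sign_off(): hands the job in, once; it reports no verdict.
Trained networks look in a picture, given as the dict that the camera call returned (one of the last four; its "shot" number tells which), for a name from the list of things; names that differ only in an ending like _2 or _b are one class to them, and where a whole thing is asked for, a point or a joint stands for the part that bears it (a point fixed in the world has none). Each returns a list of dicts, best first, with "confidence" (0 to 1); they miss things now and then, are a little off and sometimes report something else, mostly with a low value. They report only what shows in the picture. A call takes as long as a camera call. They do not tell look-alikes from the thing itself.
- cut_out(picture, label): "pixels" (400x640 bool, what is visible of it).
- landmark_of(picture, label): "xyz" ([x, y, z] in m, in world coordinates, good to about 4 mm: a listed point, or the origin of a listed thing).
Readings, each from a call of its own:
- current_t(): time.
- current_joint_pos(): joint angles.
- current_qvel(): joint speeds.
- current_joint_torque(): joint torques, N m.
- current_ee_pos(): TCP position.
- current_tool_rot(): TCP orientation.
- current_ft_force(): force on the tool from outside, world axes, zero at the start.
- current_wrist_torque(): the same for the moment, N m.
- current_finger_gap(): opening from 0.0 (shut) to 1.0 (fully open).
Only numpy, scipy, OpenCV 4.12 (cv2) and the standard library are available. Lean on these libraries where they do the work, as an engineer would, in place of code of your own. Each camera call takes 0.05 s, during which the arm holds its last target. There are 200 camera calls.

## Working session

There is one attempt and no reset: what is moved stays moved. The work goes in short steps, each a Python script; the robot and the scene stay as the last script left them, time stands still between calls to the robot, and variables do not carry over. Pictures are saved under pics/ and viewed, about 8 in all and at most 12, crops included, and the job is handed in when it is done.

```bash
mkdir -p pics; cat > h.py <<'E'
from plant import *
import numpy as np, cv2
from scipy.spatial.transform import Rotation as R
def save(p,n): cv2.imwrite('pics/'+n+'.png',p['img'][:,:,::-1])
def K(p):
    f=200/np.tan(np.radians(p['vertical_fov'])/2); return f,p['cx'],p['cy']
def ray(p,uv,z):
    f,cx,cy=K(p); V=np.array(p['view']); Rm=V[:3,:3]; c=-Rm.T@V[:3,3]
    d=Rm.T@np.array([(uv[0]-cx)/f,(uv[1]-cy)/f,1]); return c+d*(z-c[2])/d[2]
def proj(p,X):
    f,cx,cy=K(p); V=np.array(p['view']); q=V[:3,:3]@np.asarray(X)+V[:3,3]; return np.array([f*q[0]/q[2]+cx,f*q[1]/q[2]+cy])
def q_down(jaw):  # tool x down, tool y (jaw) at world angle jaw
    x=np.array([0,0,-1.]);y=np.array([np.cos(jaw),np.sin(jaw),0]);z=np.cross(x,y)
    q=R.from_matrix(np.c_[x,y,z]).as_quat(); return [q[3],q[0],q[1],q[2]]
E
python3 - <<'E'
from h import *
print(current_t())
for n in('top','side'):
    p=read_camera(n); save(p,n+'0'); print(n,p['vertical_fov'],p['cx'],p['cy'],np.round(p['view'],3).tolist())
    for l in('step','base','base_high','base_low','slab','slab_thick','slab_thin','flat_offcut','coaster'):
        print(l,[(np.round(d['xyz'],3).tolist(),round(d['confidence'],2)) for d in landmark_of(p,l)])
print(current_t())
E
```

```text
0.0
top 53.522385683475115 319.54955355949073 195.93226479705 [[-0.007, -1.0, -0.005, -0.042], [-0.991, 0.008, -0.13, 0.573], [0.13, 0.004, -0.991, 1.389], [0.0, 0.0, 0.0, 1.0]]
step [([0.582, 0.158, 0.002], 0.68), ([0.577, 0.171, 0.032], 0.56)]
base [([0.447, -0.18, 0.004], 0.96), ([0.29, -0.269, 0.001], 0.62), ([0.652, -0.38, 0.002], 0.61)]
base_high [([0.638, -0.434, 0.03], 0.98), ([0.331, -0.236, 0.032], 0.87), ([0.408, -0.152, 0.036], 0.66)]
base_low [([0.669, -0.33, 0.024], 0.86), ([0.244, -0.302, 0.017], 0.64), ([0.576, 0.169, 0.033], 0.63), ([0.499, -0.215, 0.018], 0.58)]
slab [([0.575, 0.171, 0.031], 0.9)]
slab_thick [([0.575, 0.141, 0.062], 0.9), ([0.784, -0.072, 0.001], 0.74)]
slab_thin [([0.58, 0.198, 0.06], 0.63)]
flat_offcut [([0.612, -0.226, 0.001], 0.52)]
coaster [([0.697, 0.169, 0.034], 0.56)]
side 45.638309262879716 320.6066284582344 199.58979541230613 [[0.998, -0.068, 0.01, -0.531], [-0.04, -0.693, -0.72, 0.041], [0.056, 0.717, -0.694, 1.692], [0.0, 0.0, 0.0, 1.0]]
step [([0.58, 0.166, 0.001], 0.87)]
base [([0.45, -0.178, 0.0], 0.94), ([0.651, -0.379, -0.002], 0.85), ([0.284, -0.272, 0.005], 0.74)]
base_high [([0.331, -0.24, 0.035], 0.95), ([0.637, -0.432, 0.033], 0.88), ([0.406, -0.149, 0.032], 0.6), ([0.574, 0.197, 0.054], 0.6)]
base_low [([0.668, -0.329, 0.021], 0.93), ([0.496, -0.213, 0.019], 0.86)]
slab [([0.574, 0.168, 0.031], 0.79)]
slab_thick [([0.571, 0.146, 0.061], 0.82)]
slab_thin [([0.577, 0.198, 0.056], 0.57)]
flat_offcut [([0.615, -0.222, 0.002], 0.74)]
coaster [([0.7, 0.164, 0.039], 0.45)]
1.0
```

```bash
ls pics
```

```text
side0.png
top0.png
```

View pics/top0.png

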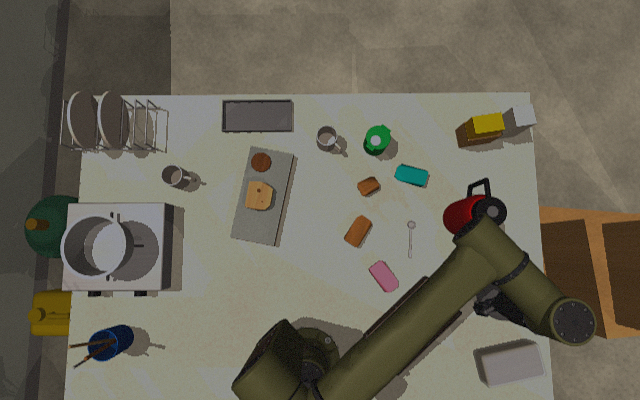

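View pics/side0.png

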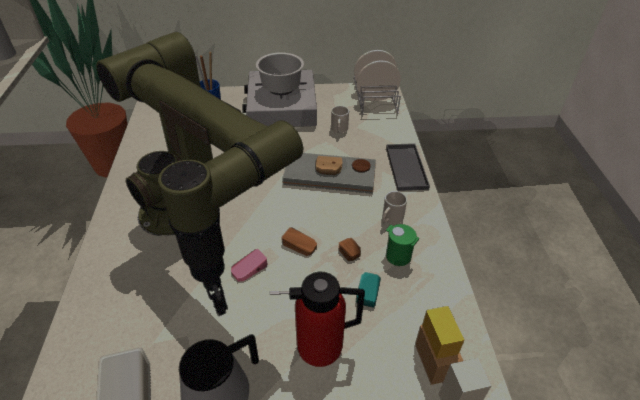

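Top view: the base is the brown offcut at (358,231), with the flat offcut at (369,186), pink at (383,276) and turquoise at (411,174). The slab is on the step at (259,195) and the coaster at (261,161). The side view agrees. Next I refine the step, base and slab poses by fitting outlines.

```bash
cat >> h.py <<'E'
from scipy.optimize import minimize
def verts(n):
    if n=='step': return np.array([(x,y,z) for x in(-.17,.17) for y in(-.08,.08) for z in(0,.036)])
    if n=='base':
        c=.008; o=[]
        for x,y in((.03-c,.055),(.03,.055-c),(.03,-.055+c),(.03-c,-.055)):
            for s in(1,-1): o+= [(s*x,y,0),(s*x,y,.02575+y*np.tan(np.radians(8)))]
        return np.array(o)
def fit(n,x0,pics):
    """planar pose x,y,yaw of a shape from hulls of its masks in several pictures"""
    V=verts(n); M=[]
    for p in pics:
        best=None
        for d in cut_out(p,n):
            ys,xs=np.nonzero(d['pixels']); e=np.hypot(*(np.array([xs.mean(),ys.mean()])-proj(p,[x0[0],x0[1],.02])))
            if e<15 and (best is None or e<best[0]): best=(e,np.c_[xs,ys])
        if best is None: print('no mask',n); continue
        m=np.zeros((400,640),np.uint8); cv2.fillConvexPoly(m,cv2.convexHull(best[1].astype(np.int32)),255)
        M.append((p,cv2.resize(m,None,fx=4,fy=4).astype(float)/255))
    def cost(a):
        c,s=np.cos(a[2]),np.sin(a[2]); W=np.c_[a[0]+c*V[:,0]-s*V[:,1],a[1]+s*V[:,0]+c*V[:,1],V[:,2]]; t=0
        for p,m in M:
            r=np.zeros(m.shape,np.uint8); uv=np.array([proj(p,w) for w in W])*4+1.5
            cv2.fillConvexPoly(r,cv2.convexHull((uv*16).astype(np.int32)),255,shift=4)
            t+=np.abs(r/255-m).sum()/m.sum()
        return t/len(M)
    x0=np.array(x0,float)
    r=minimize(cost,x0,method='Nelder-Mead',options=dict(initial_simplex=np.vstack([x0]+[x0+d for d in np.diag([.008,.008,.08])]),maxiter=120,xatol=2e-4,fatol=1e-4))
    return r.x,r.fun
E
python3 - <<'E'
from h import *
P=[read_camera(n) for n in('top','side')]
for ps in([P[0]],[P[1]],P):
    for n,x0 in(('step',(.581,.163,-.17)),('base',(.449,-.179,np.radians(55)))): print(n,*fit(n,x0,ps))
for n in('slab','slab_thick','slab_thin'):
    for p in P: print(n,[np.round(d['xyz'],4).tolist() for d in landmark_of(p,n)[:1]])
# thin end face of slab: mask contour in top view at z~.0515
d=cut_out(P[0],'slab')[0]; ys,xs=np.nonzero(d['pixels']); print(xs.min(),xs.max(),ys.min(),ys.max())
W=np.array([ray(P[0],u,.057)[:2] for u in cv2.convexHull(np.c_[xs,ys].astype(np.int32))[:,0]]);print(np.round(W,3).tolist())
E
```

```text
step [ 0.57981587  0.1621022  -0.20761587] 0.03442614507011422
no mask baseTraceback (most recent call last):
  File "<stdin>", line 4, in <module>
  File "h.py", line 42, in fit
    r=minimize(cost,x0,method='Nelder-Mead',options=dict(initial_simplex=np.vstack([x0]+[x0+d for d in np.diag([.008,.008,.08])]),maxiter=120,xatol=2e-4,fatol=1e-4))
    res = _minimize_neldermead(fun, x0, args, callback, bounds=bounds,
                               **options)
    fsim[k] = func(sim[k])
              ~~~~^^^^^^^^
    fx = function(np.copy(x), *(wrapper_args + args))
  File "h.py", line 40, in cost
    return t/len(M)
           ~^~~~~~~
ZeroDivisionError: division by zero
```

```bash
sed -i "s|    def cost(a):|    if not M: return None,None\n    def cost(a):|" h.py
python3 - <<'E'
from h import *
P=[read_camera(n) for n in('top','side')]
for n,x0 in(('step',(.580,.162,-.2)),('base',(.449,-.179,np.radians(55)))):
  for ps in([P[0]],[P[1]],P):print(n,*fit(n,x0,ps))
for n in('slab','slab_thick','slab_thin'):
    for p in P: print(n,[np.round(d['xyz'],4).tolist() for d in landmark_of(p,n)[:1]])
d=cut_out(P[0],'slab')[0]; ys,xs=np.nonzero(d['pixels']); print(xs.min(),xs.max(),ys.min(),ys.max())
W=np.array([ray(P[0],u,.057)[:2] for u in cv2.convexHull(np.c_[xs,ys].astype(np.int32))[:,0]]);print(np.round(W,3).tolist())
im=P[0]['img'][140:250,220:310,::-1]; cv2.imwrite('pics/crop1.png',cv2.resize(im,None,fx=5,fy=5,interpolation=cv2.INTER_CUBIC))
E
```

```text
step [ 0.5797732   0.16234729 -0.20936687] 0.04406865348543369
step [ 0.57881329  0.1588844  -0.19208856] 0.08555644865392628
step [ 0.57986295  0.16116325 -0.20712366] 0.06704024747320074
base [ 0.45192202 -0.18303571  1.00397865] 0.08657615231828096
base [ 0.44831139 -0.18176132  0.92656518] 0.062136247859853694
base [ 0.45002328 -0.1822575   0.97343773] 0.08742621100267653
slab [[0.5769, 0.1676, 0.032]]
slab [[0.575, 0.1694, 0.0346]]
slab_thick [[0.5746, 0.1427, 0.0612]]
slab_thick [[0.5687, 0.1404, 0.0586]]
slab_thin [[0.5808, 0.1996, 0.0592]]
slab_thin [[0.5771, 0.1971, 0.0547]]
245 272 180 209
[[0.572, 0.122], [0.554, 0.126], [0.543, 0.129], [0.529, 0.143], [0.525, 0.15], [0.526, 0.186], [0.533, 0.207], [0.537, 0.214], [0.54, 0.218], [0.551, 0.218], [0.576, 0.215], [0.612, 0.208], [0.623, 0.205], [0.626, 0.201], [0.63, 0.184], [0.63, 0.176], [0.626, 0.159], [0.615, 0.137], [0.6, 0.123]]
```

View pics/crop1.png

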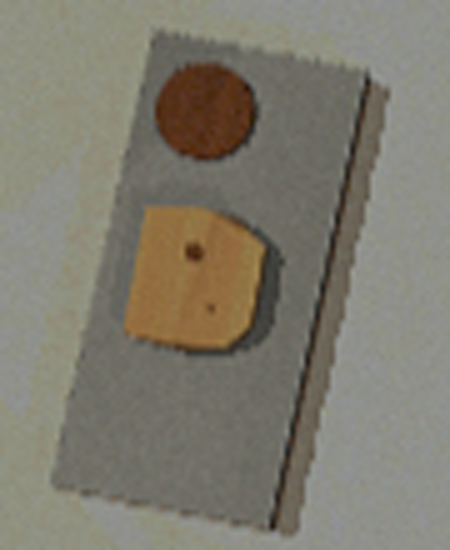

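Viewed crop: the thin face runs from (147,207) to (125,333), so slab yaw is about −0.17 and step yaw about −0.205. I'll grasp the base now.

```bash
cat >> h.py <<'E'
slab0=np.array([.576,.169]); yaw=-.172; u=np.array([np.sin(yaw),-np.cos(yaw)])
step0=np.array([.5797,.1618]); syaw=-.205
def in_step(p): c,s=np.cos(syaw),np.sin(syaw); d=np.asarray(p)[:2]-step0; return np.array([c*d[0]+s*d[1],-s*d[0]+c*d[1]])
E
python3 - <<'E'
from h import *
b=np.array([.450,-.181]); by=.965; t=slab0+.148*u
print(t,in_step(t-.055*u),in_step(t+.055*u))
ok=None
for k in(0,np.pi):
    a=inverse_kinematics([*b,.003],q_down(by+k)); c=inverse_kinematics([*t,.003],q_down(yaw+k)); print(k,a,c)
    if a is not None and c is not None and ok is None or (a is not None and c is not None and max(abs(a[5]),abs(c[5]))<ok[1]): ok=(k,max(abs(a[5]),abs(c[5])))
k=ok[0]; print(k)
command_gripper(1.0)
reach([*b,.12],q_down(by+k))
print(move_linear([*b,.003],vel=.15,max_force=8),current_ee_pos())
command_gripper(0.0); print('gap',current_finger_gap())
move_linear([*b,.10],vel=.15)
p=read_camera('side'); save(p,'grasp'); print(current_finger_gap(),current_t())
open('k','w').write(str(k))
E
```

```text
[0.55066933 0.02318382] [-0.00201977 -0.08665333] [ 0.00160958 -0.19659344]
0 [ 0.03469344 -0.17933425 -0.54581955  0.         -1.20431102 -2.2112861 ] [ 0.40661962  0.00665167 -0.37230495  0.         -1.19183971  2.56297304]
3.141592653589793 [ 0.03469344 -0.17933425 -0.54581955  0.         -1.20431102  0.93030656] [ 0.40661962  0.00665167 -0.37230495  0.         -1.19183971 -0.57861962]
3.141592653589793
False [ 0.45069606 -0.18127846  0.00404013]
gap 0.6864953115968806
0.6884868963644859 6.025
```

```bash
python3 - <<'E'
from h import *
k=float(open('k').read()); t=slab0+.158*u
reach([*t,.10],q_down(yaw+k)); move_linear([*t,.012],vel=.15)
for n in('side','top'):
    p=read_camera(n); save(p,'hover_'+n)
    for l in('base_high','base_low','base'): print(n,l,[(in_step(d['xyz']).round(4).tolist(),np.round(d['xyz'],3).tolist(),round(d['confidence'],2)) for d in landmark_of(p,l) if d['xyz'][1]>-.08])
print(in_step(t-.055*u),in_step(t),in_step(t+.055*u),current_finger_gap(),current_t())
p=read_camera('side');c=proj(p,[*t,.02]).astype(int);im=p['img'][c[1]-75:c[1]+45,c[0]-80:c[0]+80,::-1];cv2.imwrite('pics/hov.png',cv2.resize(im,None,fx=4,fy=4,interpolation=cv2.INTER_CUBIC));print(c)
E
```

```text
side base_high [([-0.0012, -0.0936], [0.56, 0.07, 0.046], 0.69)]
side base_low [([0.002, -0.2046], [0.54, -0.039, 0.026], 0.9), ([0.1133, 0.0271], [0.696, 0.165, 0.038], 0.52), ([0.0002, -0.0955], [0.56, 0.068, 0.04], 0.18)]
side base [([0.0018, -0.1474], [0.552, 0.017, 0.009], 0.59)]
top base_high []
top base_low [([0.0065, -0.2048], [0.544, -0.04, 0.029], 0.56)]
top base [([-0.0034, -0.1508], [0.546, 0.015, 0.012], 0.48)]
[-0.00168983 -0.09664788] [ 1.24844516e-04 -1.51617936e-01] [ 0.00193952 -0.20658799] 0.6877431293501822 8.5
[324 198]
```

View pics/hov.png

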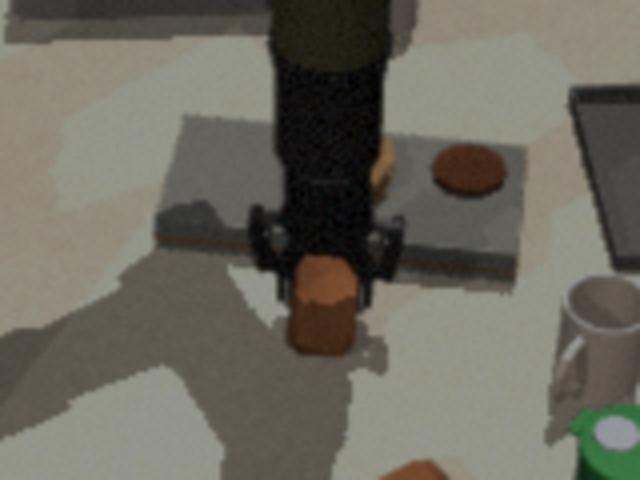

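The base hovers in line, low end towards the camera (crop (322,325)). It sits about 2 mm closer to the step than nominal, so I'll correct for that, lower it and release.

```bash
python3 - <<'E'
from h import *
t=slab0+.150*u
move_linear([*t,.012],vel=.1); print(move_linear([*t,.0042],vel=.05,max_force=8),current_ee_pos(),current_ft_force())
command_gripper(1.0); sleep(.3); move_linear([*t,.16],vel=.2)
side=slab0+.20*u+np.array([-.15,-.1]); move_linear([.45,-.15,.2],vel=.3)
P=[read_camera(n) for n in('top','side')]
print('fit',[fit('base',(*t,yaw),[p]) for p in P])
for p in P:
    for l in('base_high','base_low','base'): print(l,[(in_step(d['xyz']).round(4).tolist(),np.round(d['xyz'],4).tolist()) for d in landmark_of(p,l) if abs(d['xyz'][0]-.55)<.06 and -.08<d['xyz'][1]<.09])
    for n in('slab','slab_thick','slab_thin'): print(n,[np.round(d['xyz'],4).tolist() for d in landmark_of(p,n)[:1]])
print(current_t()); save(P[0],'placed')
im=P[0]['img'][140:260,210:350,::-1]; cv2.imwrite('pics/crop2.png',cv2.resize(im,None,fx=5,fy=5,interpolation=cv2.INTER_CUBIC))
E
```

```text
True [0.55120231 0.02143794 0.00452818] [ 0.65538363 -0.42060696  3.35878015]
fit [(array([ 0.5565715 ,  0.02233724, -0.17633586]), np.float64(0.33274176814284934)), (array([ 0.54901569,  0.01781297, -0.20269231]), np.float64(0.08154556468232325))]
base_high [([0.0006, -0.0865], [0.5627, 0.077, 0.0367])]
base_low [([0.0055, -0.1967], [0.545, -0.0319, 0.0198])]
base [([-0.0055, -0.1454], [0.5447, 0.0206, 0.0041])]
slab [[0.5783, 0.1704, 0.035]]
slab_thick [[0.5709, 0.1419, 0.0593]]
slab_thin [[0.5835, 0.1976, 0.0613]]
base_high [([0.0005, -0.0876], [0.5623, 0.0759, 0.0339])]
base_low [([0.0026, -0.1978], [0.542, -0.0324, 0.017])]
base []
slab [[0.5762, 0.1682, 0.0334]]
slab_thick [[0.5704, 0.1419, 0.0613]]
slab_thin [[0.5752, 0.1976, 0.0548]]
12.2917
```

View pics/crop2.png

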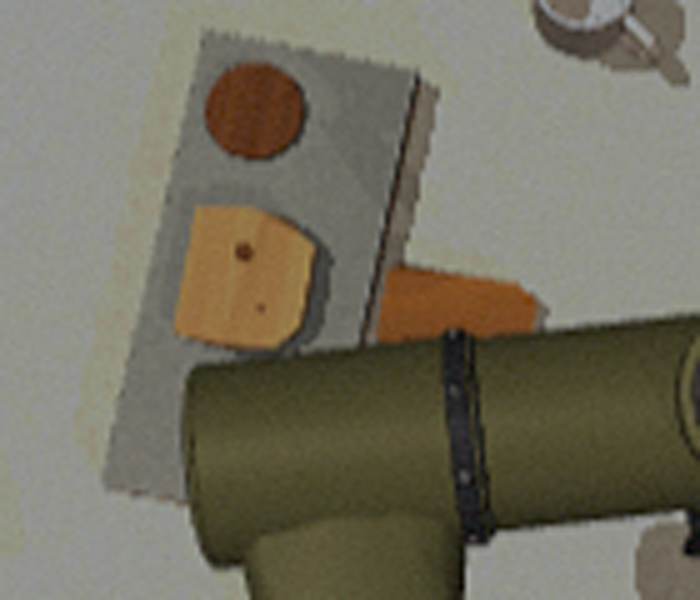

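The base is placed: tall end at step y ≈ −0.087, in line with the slab (crop: base at (460,300), slab at (245,280)). Now I'll touch down behind the thin face, then push part way and look.

```bash
python3 - <<'E'
from h import *
k=float(open('k').read())
at=lambda s,z:[*(slab0+s*u),z]
command_gripper(0.4)
reach(at(-.062,.15),q_down(yaw+k)); move_linear(at(-.062,.06),vel=.15)
hit=move_linear(at(-.062,.028),vel=.03,max_force=4); z=current_ee_pos()[2]; print('touch',hit,z,current_ee_pos())
z+=.0045; move_linear(at(-.062,z),vel=.05)
f0=np.array(current_ft_force())
print(move_linear(at(.06,z),vel=.05,max_force=15),current_ee_pos(),np.array(current_ft_force())-f0,current_t(),current_finger_gap())
open('z','w').write(str(z))
P=[read_camera(n) for n in('top','side')]
for p in P:
    for n in('slab','slab_thick','slab_thin'): print(n,[np.round(d['xyz'],4).tolist() for d in landmark_of(p,n)[:1]])
a=P[0]['img'][140:260,210:330,::-1]; p=P[1]; c=proj(p,[.57,.1,.03]).astype(int); b=p['img'][c[1]-60:c[1]+60,c[0]-60:c[0]+80,::-1]
cv2.imwrite('pics/push1.png',cv2.resize(np.hstack([a,b]),None,fx=3,fy=3,interpolation=cv2.INTER_CUBIC))
E
```

```text
touch True 0.035339322944379636 [0.58644595 0.22991214 0.03533932]
False [0.56557716 0.10974976 0.03963491] [ 0.40267691 -0.40096697  0.35047839] 18.7333 0.3977007349271943
slab [[0.5554, 0.0568, 0.0288]]
slab_thick [[0.553, 0.0222, 0.053]]
slab_thin [[0.5607, 0.0808, 0.0579]]
slab [[0.5562, 0.0578, 0.0297]]
slab_thick [[0.5485, 0.0225, 0.051]]
slab_thin [[0.5554, 0.0808, 0.0536]]
```

View pics/push1.png

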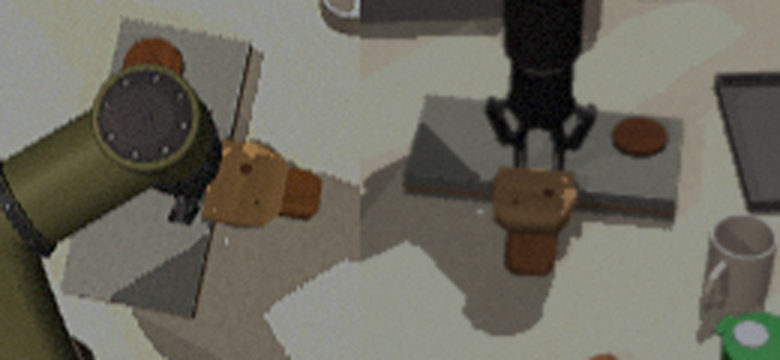

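Slab is straight on the base axis, at s≈0.114 with a tool offset of 54 mm. Finish the push, back off and check.

```bash
python3 - <<'E'
from h import *
z=float(open('z').read()); at=lambda s,z:[*(slab0+s*u),z]
f0=np.array(current_ft_force())
print(move_linear(at(.097,z),vel=.04,max_force=15),current_ee_pos(),np.array(current_ft_force())-f0)
sleep(.3); move_linear(at(.08,z),vel=.05); move_linear(at(.06,.15),vel=.15); move_linear([.45,.2,.2],vel=.25)
P=[read_camera(n) for n in('top','side')]
for p in P:
    for n in('slab','slab_thick','slab_thin','base','base_high','base_low'): print(n,[np.round(d['xyz'],4).tolist() for d in landmark_of(p,n) if d['xyz'][1]>-.08][:1])
print(current_t())
a=P[0]['img'][140:260,210:330,::-1]; p=P[1]; c=proj(p,[.57,.06,.03]).astype(int); b=p['img'][c[1]-60:c[1]+60,c[0]-60:c[0]+80,::-1]
cv2.imwrite('pics/push2.png',cv2.resize(np.hstack([a,b]),None,fx=3,fy=3,interpolation=cv2.INTER_CUBIC))
E
```

```text
False [0.55942363 0.07342298 0.03990062] [ 0.83045329 -0.66607779 -0.3982043 ]
slab [[0.5507, 0.0201, 0.0246]]
slab_thick [[0.5463, -0.0099, 0.0481]]
slab_thin []
base [[0.5469, 0.0193, 0.0034]]
base_high [[0.5646, 0.0739, 0.0343]]
base_low [[0.5477, -0.0304, 0.0177]]
slab [[0.5448, 0.0181, 0.0232]]
slab_thick [[0.5441, -0.0123, 0.0466]]
slab_thin [[0.5485, 0.0462, 0.0461]]
base [[0.5511, 0.0232, 0.0003]]
base_high [[0.5504, 0.0194, 0.0241]]
base_low [[0.5434, -0.0323, 0.0211]]
23.3667
```

View pics/push2.png

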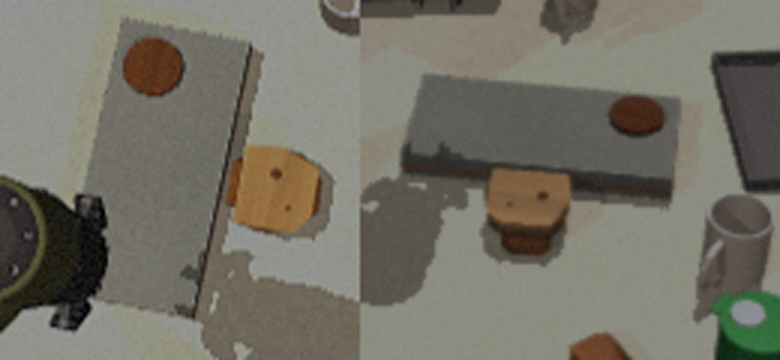

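The slab is centred to about 2 mm, level, and clear of the step, with the base's tall end visible in the gap at crop (233,180). Now the press tests.

```bash
python3 - <<'E'
from h import *
k=float(open('k').read()); c=np.array([.549,.0195])
command_gripper(0.0)
for i,s in enumerate((.026,-.026)):
    xy=c+s*u
    if i==0: reach([*xy,.12],q_down(yaw+k))
    else: move_linear([*xy,.09],vel=.1)
    move_linear([*xy,.06],vel=.1); f0=np.array(current_ft_force())
    print(move_linear([*xy,.036],vel=.02,max_force=5),current_ee_pos(),np.array(current_ft_force())-f0)
    sleep(.4); print(np.array(current_ft_force())-f0)
    move_linear([*xy,.09],vel=.08)
move_linear([.45,.2,.2],vel=.25)
P=[read_camera(n) for n in('top','side')]
for p in P:
    for n in('slab','slab_thick','slab_thin','base','base_low'): print(n,[np.round(d['xyz'],4).tolist() for d in landmark_of(p,n) if d['xyz'][1]>-.08][:1])
print(current_t())
a=P[0]['img'][140:260,210:330,::-1]; p=P[1]; c=proj(p,[.57,.06,.03]).astype(int); b=p['img'][c[1]-60:c[1]+60,c[0]-60:c[0]+80,::-1]
cv2.imwrite('pics/end.png',cv2.resize(np.hstack([a,b]),None,fx=3,fy=3,interpolation=cv2.INTER_CUBIC))
E
```

```text
True [ 0.54457304 -0.00627989  0.04675975] [-1.9485232   0.63276752  4.71329045]
[-0.78308512 -0.00562238  4.63323282]
True [0.55346651 0.04505028 0.04678684] [-1.15540054  1.59262226  2.75082716]
[-2.05932723 -0.65736862  4.85753993]
slab [[0.5626, 0.073, 0.0352]]
slab_thick [[0.5481, -0.0129, 0.0475]]
slab_thin [[0.5562, 0.0452, 0.0524]]
base [[0.549, 0.0237, 0.0022]]
base_low [[0.5477, -0.0337, 0.0185]]
slab [[0.5499, 0.02, 0.0227]]
slab_thick [[0.5438, -0.0123, 0.0438]]
slab_thin [[0.551, 0.0463, 0.046]]
base [[0.5507, 0.0233, 0.0008]]
base_low [[0.5401, -0.0333, 0.0183]]
31.8917
```

View pics/end.png

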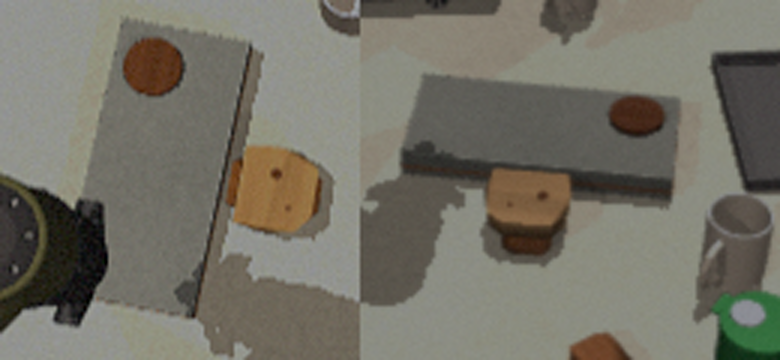

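Nothing moved. Both presses held at about 4.7 N and made contact at the same height (46.8 mm).

```bash
python3 -c "
from h import *
sign_off(); print(current_t())"
```

```text
the job is handed in; nothing more can be done
the job is handed in; nothing more can be done
```

The stand is built and I handed the job in at about 32 s of the 59 s allowed. `sign_off()` gives no verdict, so the results below come from my own checks.

- **Narrow offcut:** it lies on the shelf, let go, in line with the slab. Its tall end measured at step y ≈ −0.087 m, inside the −0.098 to −0.077 m window.
- **Slab:** I pushed it off the step with two fingertips on its thin face, without lifting it. It rests clear of the step, centred within about 4 mm of the narrow offcut.
- **Rocking test:** I pressed the thick end and then the thin end. The force settled at about 4.6 N and 4.9 N. Contact came at the same height, 46.8 mm, on both ends, so the top is level. The final pictures show nothing shifted.
- **Bystanders:** I touched none of them. The coaster and the nearest mug look unmoved in the final pictures. I did not measure the others again.

**Readings that disagreed:**
- In the last top view, the network put the slab's origin about 55 mm off, near the narrow offcut's tall end. The picture itself, the side view and the other points contradict that, so I took it as a misdetection.
- A similar stray reading for the narrow offcut's tall end came up in the side view after the push, when the slab covered that end.
- After I placed the narrow offcut, its top-view outline fit was poor because the arm was in the way. I used the side view and the point readings instead.

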